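Scan the tin on the shop counter and dock the scanner

TASK

Take the barcode scanner from its dock and scan the label on the round tin: set the scanner's lip squarely on the middle of the label, long side along long side, press gently until the spring lip is pushed well in, and hold it steady there for a good second. Then put the scanner back upright in the dock, fully seated in its pocket, and let go. Do not touch the carton or its stand with the scanner, and leave the jars, bottles and other things on the counter where they stand.

Things in the scene. Friction and masses are not known exactly. Their poses are not given: they have to be found in the camera images.
- scanner: Loose contact barcode scanner, 0.22 kg, starts upright in its dock, reading end down. Origin: centre of the hood's underside; z up the handle, y along the hood's long side. Black hood 46 (x) x 60 (y) x 36 mm high, neck to 45 mm, grey handle to grip, 28 (x) x 34 (y) mm, from 45 to 132 mm, cap to 136 mm. A rubber lip sticks out 8 mm below the hood. A half turn about z does not matter.
- lip_face (a point): Centre of the flat reading face of the scanner's rubber lip (30 x 44 mm, long side along the scanner's y), 8 mm below the scanner's origin when not pressed. Axes as the scanner's.
- lip_part (a joint): How far the spring lip is pushed into the hood, in m: 0 free, 0.006 fully in. It starts to move at about 3 N and is fully in at about 7 N. The scanner reads while the lip is in by more than half of its travel.
- dock: Grey charging dock, fixed, 100 (x) x 110 (y) x 34 mm high. Origin: centre of its underside, z up. In its top a rectangular pocket 50 (x) x 64 (y) mm, 12 mm deep, with a 3 mm chamfer, matches the outline of the scanner's hood; the hood stands on a ledge 22 mm above the dock's origin and the lip hangs free in a deeper well.
- tin_stand: Wooden display stand, fixed, 110 mm wide, sloping 30 degrees up away from its front (-x) edge, about 80 mm high at the back; it carries the round tin. Origin: centre of its foot on the counter.
- tin_seat: Middle of the stand's sloping face, under the middle of the round tin. Origin on the slope; z points squarely out of the slope (30 degrees from vertical), y along the slope (level), x up it. On it is fixed a flat round tin, 85 mm across, lid outward; its thickness differs each time, 24 to 40 mm. In the lid's middle, squarely above this origin, is a white barcode label 30 (x) x 48 (y) mm.
- carton_stand: A second wooden stand of the same kind, fixed; it carries the rectangular carton. Origin: centre of its foot on the counter.
- carton: Flat rectangular cardboard carton, 80 x 96 x 30 mm, fixed on the second stand, with a similar label; not to be scanned. Origin: centre of its underside; z out of its upper face.
- jam_jar: Bystander: small jam jar, 54 mm across, 58 mm tall, loose on the counter. Origin: centre of its underside.
- mustard_jar: Bystander: small mustard jar, 52 mm across, 56 mm tall, loose on the counter. Origin: centre of its underside.
- sauce_bottle: Bystander: glass sauce bottle, 58 mm across, 190 mm tall, loose on the counter. Origin: centre of its underside.
- syrup_bottle: Bystander: glass syrup bottle, 58 mm across, 180 mm tall, loose on the counter. Origin: centre of its underside.
- spice_jar: Bystander: clear spice jar, 44 mm across, 95 mm tall, loose on the counter. Origin: centre of its underside.
- tape_roll: Bystander: empty cardboard tape roll lying flat, 84 mm across, 22 mm high, loose on the counter. Origin: centre of its underside.
- price_block: Bystander: paper pad, 50 x 75 x 14 mm, lying flat, loose on the counter. Origin: centre of its underside.
There are look-alikes about, which are no part of the job. What is shaped like the scanner but red or yellow is not meant. What is shaped like the dock but turquoise or yellow is not meant.

How it is judged:
By the outcome, as a careful person would: the job done as asked, in the order asked, and still so for the second after the job is handed in, with the robot touching nothing.
It also fails if it takes over 69 s, if anything falls off the work surface, if the arm or the gripper's body presses on something with over 40 N, if the wrist force passes 120 N, or if a joint passes its speed limit or range.

ROBOT

A 6-joint arm with a two-finger parallel gripper is mounted at the origin on the work surface. World frame = base frame: x ahead of the robot, y to its left, z up, the work surface at z = 0. Lengths are in m, angles in rad, forces in N, time in s.
With the tool pointing down it reaches from about 0.275 to 0.725 m from the base axis. Payload 15.9 kg.
Tool frame: the origin (TCP) lies at the centre of the arm's flange, where the gripper is bolted on; the fingertips stand 173 mm ahead of it and the grasp point (between the pads) lies 155 mm ahead of it (ctrl.grasp_offset is the distance from the TCP to the grasp point, in m); z points along the fingers, y is the direction in which the jaws open and shut (so a half turn about z gives the same grasp; the last joint's range is limited). The gripper opens to 85 mm and grips with 20 to 120 N. Pads are 22 mm wide; open, the fingers measure 114 mm over their backs; the gripper's body (76 mm by 85 mm) begins 54 mm behind the grasp point. The pads swing forward as they close: fully open they stand 13 mm farther back than shut.
Start: joints at [-1.115, 0.213, -0.034, 1.323, 0, 1.571], TCP at [0.22, -0.449, 0.405] pointing down, gripper open.
Joint ranges: [-2.98, 2.98], [-0.74, 1.72], [-1.14, 1.35], [-2.1, 2.04], [-1.57, 1.44], [-3.14, 3.14]. Speed limits (rad/s): [1.89, 1.89, 2.39, 2.57, 3.14, 3.14].

INTERFACE

Orientations are given as a unit quaternion [w, x, y, z].
In Python, from plant import telemetry, imaging, order, finder, ctrl gives the robot as it stands.
- The arm moves only by the tool send_rows, never from a script. Its argument "moves" is text: rows parted by semicolons, each of 6 numbers parted by spaces: the shift along the world's x, y, z scaled (see below), then the turn, a rotation vector about the world's x, y, z scaled (see below). A call has 1 to 8 rows; each row is the pose to reach, as a shift and turn from the pose measured when the call began, turning the shorter way round; what a row does not reach only later rows make up. The controller multiplies each number of a shift by 0.2 m and each number of a turn by pi rad. A row lasts 1/10 s, in which the tool goes at most 50 mm and 8.59 degrees, less where a joint would pass 70% of its speed; a pose out of reach is approached as far as the arm can. A call with a number of a shift or a turn outside -1 to 1 is refused whole. A call with a gripper value outside its range is refused whole. "claw" is the opening, from 0 (shut) to 1 (fully open), set as the call begins (left out, the last holds). The fingers move at their own pace and stop on an object; "squeeze" is the grip in N (left out, the last holds). Time passes only in rows, so rows that repeat a pose let the fingers close. It gives the time, the measured TCP pose, the force and the opening at its end, in the units of the state.
- telemetry.sense(): the state, without advancing time (a new reading comes with each control period).
- imaging.read_camera(name): name is "scene" or "top" or "wrist"; returns (picture, depth): 420x560x3 uint8, red, green, blue; 420x560 float32, m along the optical axis (not along the pixel's ray), 0 where there is no reading.
- imaging.camera_info(name): a dict with "intrinsics" (3x3 intrinsics, pixels), "extrinsics" (4x4, takes a point from camera to world coordinates); the wrist camera has in their place "mount" (4x4, takes a point from camera to tool coordinates, whose origin is the TCP and whose axes are the flange's). Camera axes: x right, y down, z forward; pixel columns grow to the right and rows downward; lengths in m; the calibration is good to about 2 mm. A picture is of the moment at which its call begins: read the wrist's pose just before it. camera_info takes no time and is no camera call.
- order.sign_off(): hands the job in, once; it reports no verdict.
Trained networks look in the newest picture that a camera, given by its name, has taken for a name from the list of things; names that differ only in an ending like _2 or _b are one class to them, and where a whole thing is asked for, a point or a joint stands for the part that bears it (a point fixed in the world has none). Each returns a list of dicts, best first, with "confidence" (0 to 1); they miss things now and then, are a little off and sometimes report something else, mostly with a low value. They report only what shows in the picture. A call takes as long as a camera call. They do not tell look-alikes from the thing itself.
- finder.look_for(camera, target): "at" ([x, y, z] in m, in the coordinates of the camera as it stood for that picture, good to about 4 mm: the middle of the surface that is visible of it).
- finder.silhouettes(camera, target): "pixels" (420x560 bool, what is visible of it).
- finder.tip_of(camera, target): "at" ([x, y, z] in m, in the coordinates of the camera as it stood for that picture, good to about 4 mm: a listed point, or the origin of a listed thing).
The state is a dict: "clock": time; "joint_pos": joint angles; "joint_velocities": joint speeds; "joint_efforts": joint torques, N m; "tcp_pos": TCP position; "orientation": TCP orientation; "ft_force": force on the tool from outside, world axes, zero at the start; "wrist_torque": the same for the moment, N m; "opening": opening from 0.0 (shut) to 1.0 (fully open).
Only numpy, scipy, OpenCV 4.12 (cv2) and the standard library are available. Lean on these libraries where they do the work, as an engineer would, in place of code of your own. Each camera call takes 0.05 s, during which the arm holds its last target. There are 200 camera calls.

## Working session

There is one attempt and no reset: what is moved stays moved. The work goes in short steps, Python scripts to look and compute and a tool call to move; the robot and the scene stay as the last step left them, time stands still between calls to the robot, and variables do not carry over. Pictures are saved under pics/ and viewed, about 8 in all and at most 12, crops included, and the job is handed in when it is done.

Besides the shell and the picture viewer there is one more tool, called after "Request:" as name(argument=value, ...) on one line, values as JSON. send_rows: Moves the arm, as the interface text tells. Its arguments: {"type":"object","properties":{"moves":{"type":"string"},"claw":{"type":"number"},"squeeze":{"type":"number"}},"required":["moves"]}

```bash
mkdir -p pics; ls
cat > h.py <<'E'
import numpy as np, cv2
from scipy.spatial.transform import Rotation as R
from plant import telemetry, imaging, order, finder, ctrl
np.set_printoptions(precision=4,suppress=True)
def Tq(p,q): T=np.eye(4);T[:3,:3]=R.from_quat([q[1],q[2],q[3],q[0]]).as_matrix();T[:3,3]=p;return T
def snap(n,save=None):
    s=telemetry.sense(); I,D=imaging.read_camera(n); c=imaging.camera_info(n)
    K=np.array(c["intrinsics"])
    E=np.array(c["extrinsics"]) if "extrinsics" in c else Tq(s["tcp_pos"],s["orientation"])@np.array(c["mount"])
    if save: cv2.imwrite(save,I[:,:,::-1])
    return I,D,K,E
def world(D,K,E):
    v,u=np.indices(D.shape); P=np.stack([(u-K[0,2])/K[0,0]*D,(v-K[1,2])/K[1,1]*D,D],-1)
    W=P@E[:3,:3].T+E[:3,3]; W[D<=0]=np.nan; return W
def tw(E,a): return E[:3,:3]@np.array(a)+E[:3,3]
E
python3 - <<'E'
from h import *
s=telemetry.sense();print(s['clock'],s['tcp_pos'],s['orientation'],ctrl.grasp_offset)
for n in ["scene","top"]:
    I,D,K,E=snap(n,f"pics/{n}0.png");np.savez(f"{n}0.npz",I=I,D=D,K=K,E=E)
    for t in ["scanner","dock","tin_seat","tin_stand","carton"]:
        for r in finder.tip_of(n,t): 
            c=np.array(r["at"]);p=K@c;print(n,t,r["confidence"],tw(E,c),p[:2]/p[2])
print(telemetry.sense()['clock'])
E
```

```text
pics
0.0 [ 0.22   -0.4488  0.4042] [-0.0005  0.9741  0.2259 -0.0001] 0.1547
scene scanner 0.98 [ 0.6155 -0.0166  0.0249] [300.6855 258.5066]
scene scanner 0.94 [ 0.7539 -0.0551  0.0091] [326.2163 313.9821]
scene scanner 0.78 [ 0.4696 -0.0542  0.0077] [253.5867 230.9892]
scene dock 0.85 [0.3112 0.3738 0.0025] [334.9141 136.5949]
scene dock 0.59 [ 0.6089 -0.0171  0.0019] [298.3602 261.7993]
scene dock 0.55 [ 0.2477 -0.2742 -0.0016] [139.0902 219.1107]
scene tin_seat 0.91 [0.636  0.279  0.0519] [394.0877 200.633 ]
scene tin_seat 0.58 [ 0.5521 -0.2913  0.0507] [183.6105 297.0212]
scene tin_stand 0.9 [0.6316 0.2784 0.0009] [388.199 212.038]
scene tin_stand 0.45 [ 0.6067 -0.0176  0.0055] [297.7059 260.511 ]
scene carton 0.74 [ 0.5497 -0.2925  0.0519] [182.4726 296.2523]
scene carton 0.17 [0.6336 0.2788 0.0482] [392.9769 201.0258]
top scanner 0.95 [ 0.6082 -0.0193  0.0228] [285.9652 177.9059]
top scanner 0.75 [ 0.7548 -0.0529  0.0084] [300.2584 119.2036]
top scanner 0.61 [ 0.4625 -0.0553  0.0044] [300.6868 241.2043]
top dock 0.89 [ 0.6054 -0.0199  0.0018] [285.8784 180.8813]
top dock 0.86 [ 0.3145  0.3808 -0.0039] [110.0356 303.852 ]
top dock 0.81 [ 0.2403 -0.2787  0.0001] [397.6035 339.2087]
top tin_stand 0.41 [ 0.6099 -0.0197  0.0232] [286.1385 177.1677]
top carton 0.85 [ 0.5469 -0.2957  0.0535] [408.505  203.4115]
0.6
```

```bash
cd pics; python3 -c "
import cv2,numpy as np
a=cv2.imread('scene0.png')[90:360,90:480];b=cv2.imread('top0.png')[60:380,60:480]
a=cv2.resize(a,None,fx=2,fy=2);b=cv2.resize(b,None,fx=1.9,fy=1.85)
cv2.imwrite('s1.png',a);cv2.imwrite('t1.png',b)"
```

```text
(no output)
```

View pics/s1.png

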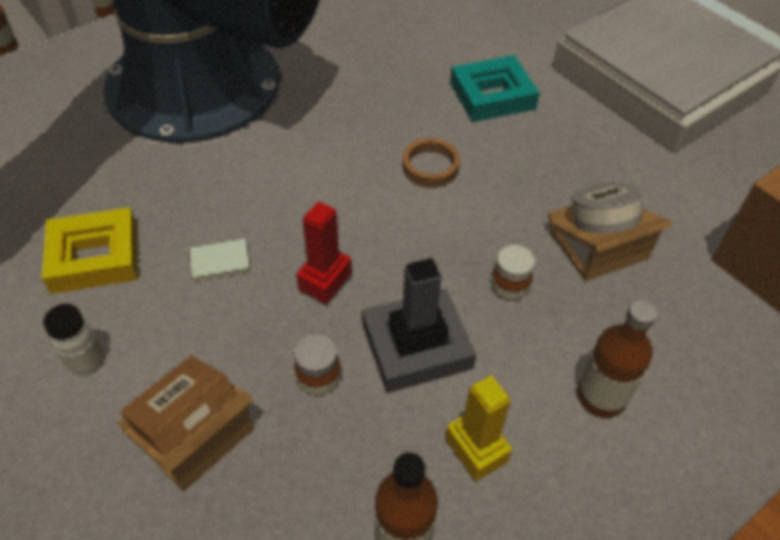

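View pics/t1.png

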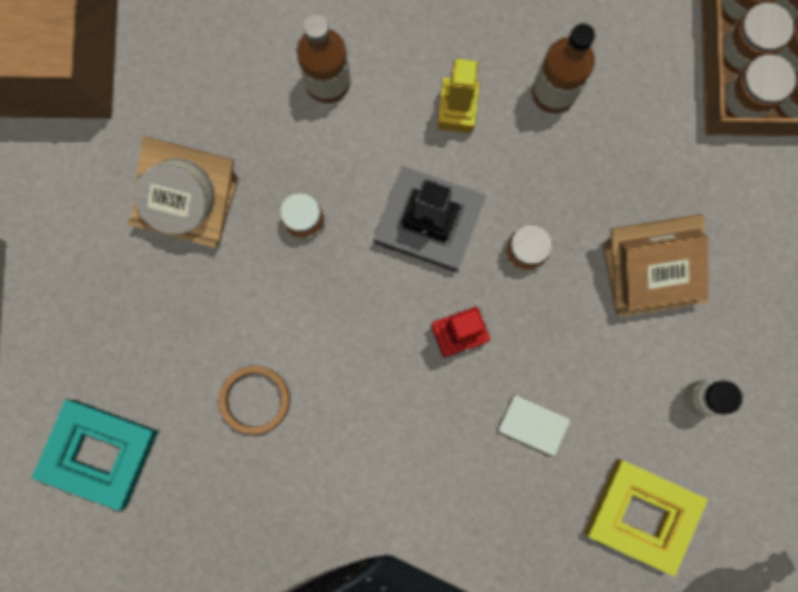

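The candidates in the scene picture: the black and grey scanner in its grey dock at about (300,255), which is the one wanted. The red one at (253,225) and the yellow one at (328,305) are look-alikes. The turquoise dock at (335,137) and the yellow dock at (139,219) are also rejected. The round tin is at (394,195) and the carton is at (183,297). Next I measure.

```bash
cat > m.py <<'E'
from h import *
def rect(P,name):
    r=cv2.minAreaRect((P[:,:2]*1000).astype(np.float32)); b=cv2.boxPoints(r)
    e=[(b[1]-b[0]),(b[2]-b[1])]; l=max(e,key=np.linalg.norm)
    print(name,len(P),'c',np.array(r[0]),'size',np.array(r[1]),'long-dir deg',np.degrees(np.arctan2(l[1],l[0]))%180, 'z',np.median(P[:,2]))
def tin(W,I,c0=(0.636,0.279)):
    near=np.hypot(W[...,0]-c0[0],W[...,1]-c0[1])<0.06
    m=near&(W[...,2]>0.05)
    P=W[m]; best=None; rng=np.random.default_rng(0)
    for _ in range(800):
        a=P[rng.choice(len(P),3,replace=False)]; n=np.cross(a[1]-a[0],a[2]-a[0]); n/=np.linalg.norm(n)+1e-12
        n*=np.sign(n[2])
        if abs(n[2]-0.866)>0.06: continue
        k=np.abs((P-a[0])@n)<0.003
        # prefer highest plane with many
        if best is None or k.sum()>best[0]: best=(k.sum(),k)
    Q=P[best[1]]; c=Q.mean(0); n=np.linalg.svd(Q-c,full_matrices=False)[2][2]; n*=np.sign(n[2])
    y=np.cross([0,0,1],-np.r_[n[:2],0]*-1);y=np.cross(n,[n[0],n[1],0]) ; y=np.array([-n[1],n[0],0]);y/=np.linalg.norm(y);y*=np.sign(y[1])
    x=np.cross(y,n)
    print('lid plane',len(Q),'c',c,'n',n,'tilt',np.degrees(np.arccos(n[2])),'yaw',np.degrees(np.arctan2(-n[1],-n[0])))
    # lid circle
    uv=np.c_[(Q-c)@x,(Q-c)@y]; (cc,r)=cv2.minEnclosingCircle((uv*1000).astype(np.float32)); print('lid circle r',r,'centre',c+x*cc[0]/1e3+y*cc[1]/1e3)
    # label
    idx=np.argwhere(m)[best[1]]; px=I[idx[:,0],idx[:,1]].astype(float)
    g=px.mean(1); t=cv2.threshold(g.astype(np.uint8).reshape(-1,1),0,255,cv2.THRESH_OTSU)[0]
    rr=np.hypot(*(uv-cc/np.array(1000)).T)<0.032
    return c,n,x,y,uv,px,rr,cc,idx
E
python3 - <<'E'
from m import *
for n in ["scene","top"]:
    z=np.load(f"{n}0.npz");W=world(z['D'],z['K'],z['E']);I=z['I']
    print(n)
    d=np.hypot(W[...,0]-.607,W[...,1]+.018)<.09
    rect(W[d&(W[...,2]>.027)&(W[...,2]<.04)],'dock')
    rect(W[d&(W[...,2]>.145)&(W[...,2]<.175)],'cap')
    rect(W[d&(W[...,2]>.05)&(W[...,2]<.066)],'hoodtop')
    c,nn,x,y,uv,px,rr,cc,idx=tin(W,I)
    print('label?',np.percentile(px.mean(1)[rr],[5,25,50,75,95]))
E
```

```text
scene
dock 1097 c [611.5014 -21.3106] size [110.8939 101.318 ] long-dir deg 70.31211 z 0.03429189986583914
cap 207 c [612.2664 -22.1963] size [34.8271 27.0825] long-dir deg 67.697426 z 0.15716568901236527
hoodtop 223 c [611.8654 -21.7107] size [59.8615 47.8458] long-dir deg 70.79153 z 0.05815965647652299
lid plane 353 c [0.6199 0.2769 0.0884] n [-0.4773  0.1142  0.8713] tilt 29.39139264715522 yaw -13.460566596387778
lid circle r 43.58650207519531 centre [0.6172 0.2805 0.0865]
label? [ 66.3167  96.     101.3333 108.     116.0167]
top
dock 1328 c [608.4286 -18.5014] size [110.0687 101.0896] long-dir deg 70.66055 z 0.0326477072867708
cap 225 c [608.8932 -18.8847] size [33.9516 28.9407] long-dir deg 70.77016 z 0.15561701893575053
hoodtop 247 c [607.6903 -18.1043] size [60.0081 47.4439] long-dir deg 71.836876 z 0.056896302072688476
lid plane 973 c [0.6147 0.2829 0.0851] n [-0.476   0.1233  0.8708] tilt 29.45286559496041 yaw -14.522819582326477
lid circle r 43.60094451904297 centre [0.6145 0.2833 0.0849]
label? [101.75   134.3333 138.     152.6667 176.6667]
```

```bash
cat >> h.py <<'E'
def pose(p,z,y):
    "tool pose with fingers along z, jaw along y"
    z=np.array(z,float)/np.linalg.norm(z);y=np.array(y,float);y-=z*(y@z);y/=np.linalg.norm(y)
    T=np.eye(4);T[:3,:3]=np.c_[np.cross(y,z),y,z];T[:3,3]=p;return T
def delta(T,note=''):
    s=telemetry.sense();C=Tq(s["tcp_pos"],s["orientation"])
    d=(T[:3,3]-C[:3,3])/0.2; r=R.from_matrix(T[:3,:3]@C[:3,:3].T).as_rotvec()/np.pi
    print(note,'t',s['clock'],'shift',d,'turn',r,'joints',s['joint_pos'],'F',s['ft_force'],'op',s['opening'])
E
python3 - <<'E'
from h import *
a=np.radians(-19.5)
for k in (0,np.pi): delta(pose([.610,-.020,.42],[0,0,-1],[np.cos(a+k),np.sin(a+k),0]),k)
print(imaging.camera_info("wrist")["mount"])
E
```

```text
0 t 0.6 shift [1.9496 2.1448 0.0766] turn [-0.     -0.      0.2466] joints [-1.115   0.2129 -0.0344  1.3235 -0.      1.5708] F [ 0.5153 -0.2766  1.127 ] op 1.0013742843132303
3.141592653589793 t 0.6 shift [1.9496 2.1448 0.0766] turn [-0.      0.     -0.7534] joints [-1.115   0.2129 -0.0344  1.3235 -0.      1.5708] F [ 0.5153 -0.2766  1.127 ] op 1.0013742843132303
[[ 0.0008 -0.9602 -0.2794  0.0713]
 [ 1.      0.0005  0.0012  0.0007]
 [-0.001  -0.2794  0.9602  0.0319]
 [ 0.      0.      0.      1.    ]]
```

Request:
send_rows(moves="0.2 0.22 0.08 0 0 0.03; 0.4 0.44 0.08 0 0 0.07; 0.6 0.66 0.08 0 0 0.1; 0.8 0.88 0.08 0 0 0.13; 0.9 1 0.08 0 0 0.15")

```text
clock: 1.1
tcp_pos: [0.3873, -0.263, 0.4209]
orientation: [0.0, 0.894, 0.449, 0.0]
ft_force: [0.7, -2.0, -0.1]
opening: 0.999
```

Request:
send_rows(moves="0.2 0.22 0 0 0 0.03; 0.4 0.44 0 0 0 0.07; 0.6 0.66 0 0 0 0.09; 0.8 0.88 0 0 0 0.09; 0.95 1 0 0 0 0.095")

```text
clock: 1.6
tcp_pos: [0.5579, -0.08, 0.4211]
orientation: [0.0, 0.817, 0.577, 0.0]
ft_force: [0.8, -1.6, -0.4]
opening: 1.001
```

Run:
```python
from h import *
a=np.radians(-19.5)
delta(pose([.610,-.020,.42],[0,0,-1],[np.cos(a),np.sin(a),0]))
```

```text
t 1.6 shift [ 0.2603  0.2999 -0.0057] turn [0.0001 0.0004 0.0003] joints [-0.1424  0.3459  0.1845  1.4083 -0.0001  1.7696] F [ 0.796  -1.6357 -0.39  ] op 1.0012896347556974
```

Request:
send_rows(moves="0.13 0.15 0 0 0 0; 0.26 0.3 0 0 0 0; 0.26 0.3 0 0 0 0; 0.26 0.3 0 0 0 0")

```text
clock: 2.0
tcp_pos: [0.6102, -0.0194, 0.4206]
orientation: [0.0, 0.816, 0.577, -0.0]
ft_force: [-0.4, -0.3, 0.7]
opening: 1.001
```

Run:
```python
from m import *
I,D,K,E=snap("wrist","pics/w1.png");W=world(D,K,E)
d=np.hypot(W[...,0]-.61,W[...,1]+.02)<.09
rect(W[d&(W[...,2]>.027)&(W[...,2]<.04)],'dock')
rect(W[d&(W[...,2]>.145)&(W[...,2]<.175)],'cap')
rect(W[d&(W[...,2]>.05)&(W[...,2]<.066)],'hoodtop')
for r in finder.tip_of("wrist","scanner")+finder.tip_of("wrist","dock"): print(r["confidence"],tw(E,r["at"]))
a=np.radians(-19.5)
delta(pose([.610,-.020,.272],[0,0,-1],[np.cos(a),np.sin(a),0]))
```

```text
dock 4786 c [610.1331 -19.6346] size [109.5279 100.1368] long-dir deg 70.64789 z 0.032668593077553404
cap 1337 c [610.1529 -19.0314] size [33.3679 27.7173] long-dir deg 70.66425 z 0.15639594415650254
hoodtop 822 c [609.8018 -18.9209] size [59.0574 46.9342] long-dir deg 71.20158 z 0.056712487496630104
0.6 [ 0.4613 -0.0554  0.011 ]
0.57 [ 0.7579 -0.0534  0.0058]
0.87 [ 0.2445 -0.283   0.0028]
 t 2.15 shift [ 0.003   0.0043 -0.7471] turn [0.0001 0.0004 0.0006] joints [-0.0341  0.4501  0.3388  1.4583 -0.0004  1.8789] F [-0.8381 -0.1687 -0.1228] op 1.0017642120448687
```

View pics/w1.png

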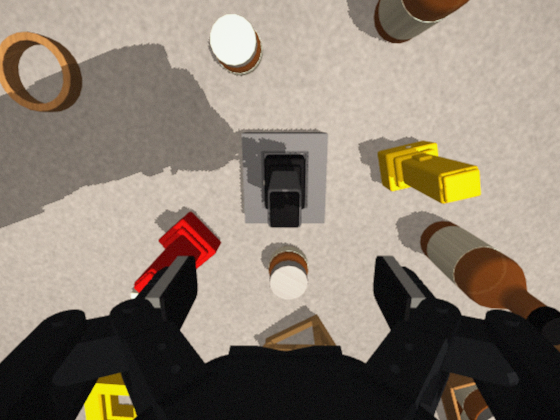

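The view shows the grey and black scanner in the grey dock at (285,175), centred under the gripper. The red one at (190,240) and the yellow one at (430,170) are well clear. I descend now.

Request:
send_rows(moves="0 0 -0.15 0 0 0; 0 0 -0.3 0 0 0; 0 0 -0.45 0 0 0; 0 0 -0.6 0 0 0; 0 0 -0.7 0 0 0; 0 0 -0.745 0 0 0; 0 0 -0.745 0 0 0; 0 0 -0.745 0 0 0")

```text
clock: 2.95
tcp_pos: [0.6096, -0.0213, 0.2737]
orientation: [0.001, 0.817, 0.576, 0.001]
ft_force: [-0.2, 0.4, -0.7]
opening: 0.999
```

Request:
send_rows(moves="0 0 0 0 0 0; 0 0 0 0 0 0; 0 0 0 0 0 0; 0 0 0 0 0 0; 0 0 0 0 0 0; 0 0 0 0 0 0; 0 0 0 0 0 0; 0 0 0 0 0 0", claw=0, squeeze=60)

```text
clock: 3.75
tcp_pos: [0.6097, -0.0213, 0.2739]
orientation: [0.001, 0.817, 0.576, 0.001]
ft_force: [0.6, -0.4, 5.9]
opening: 0.321
```

Request:
send_rows(moves="0 0 0 0 0 0; 0 0 0 0 0 0; 0 0 0 0 0 0")

```text
clock: 4.05
tcp_pos: [0.6096, -0.0213, 0.274]
orientation: [0.001, 0.817, 0.576, 0.001]
ft_force: [-1.2, 0.7, 3.3]
opening: 0.324
```

Run:
```python
from h import *
s=telemetry.sense();np.savez('g.npz',p=s['tcp_pos'],q=s['orientation']);print(s['tcp_pos'],s['orientation'])
```

```text
[ 0.6096 -0.0213  0.274 ] [0.0011 0.8173 0.5762 0.0011]
```

Request:
send_rows(moves="0 0 0.03 0 0 0; 0 0 0.06 0 0 0; 0 0 0.1 0 0 0; 0 0 0.25 0 0 0; 0 0 0.4 0 0 0; 0 0 0.55 0 0 0; 0 0 0.7 0 0 0; 0 0 0.7 0 0 0")

```text
clock: 4.85
tcp_pos: [0.6101, -0.0213, 0.4187]
orientation: [0.003, 0.817, 0.576, 0.004]
ft_force: [0.4, 0.5, -1.2]
opening: 0.319
```

```bash
cat > pl.py <<'E'
from h import *
g=np.load('g.npz');Tg=Tq(g['p'],g['q'])
def scn(p,yaw): # upright scanner pose
    T=np.eye(4);T[:3,:3]=R.from_euler('z',yaw,degrees=True).as_matrix();T[:3,3]=p;return T
S0=scn([.610,-.0195,.022],-19.4)
G=np.linalg.inv(S0)@Tg   # tool in scanner
def tinpose(c,yaw,gap,tilt=30,G=G):
    "scanner pose with free lip face gap above lid at c"
    Rm=(R.from_euler('z',yaw,degrees=True)*R.from_euler('y',-tilt,degrees=True)).as_matrix()
    T=np.eye(4);T[:3,:3]=Rm;T[:3,3]=np.array(c)+Rm[:,2]*(gap+.008);return T@G
def cur(): s=telemetry.sense();return Tq(s["tcp_pos"],s["orientation"])@np.linalg.inv(G)
E
python3 - <<'E'
from pl import *
c=[.616,.282,.0855]
T=tinpose(c,-14,.10);print(T[:3,3],T[:3,2]);delta(T)
I,D,K,E=snap("wrist","pics/w2.png")
I,D,K,E=snap("scene","pics/s2.png")
E
```

```text
[0.4411 0.3238 0.3974] [ 0.4879 -0.1211 -0.8645]
 t 4.85 shift [-0.8446  1.7252 -0.1065] turn [-0.0479 -0.1577  0.0292] joints [-0.0347  0.446   0.3255  1.4409 -0.0004  1.8788] F [ 0.4304  0.4985 -1.1871] op 0.3189957554835865
```

View pics/w2.png

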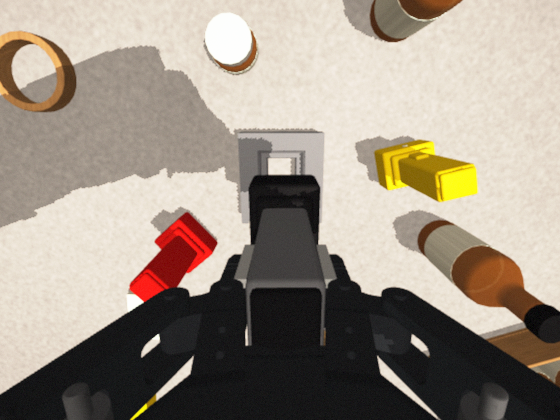

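The scanner is held squarely, with the hood at (285,210) and the empty pocket visible at (282,165). I move towards the tin.

Request:
send_rows(moves="-0.1 0.2 0 0 0 0; -0.2 0.4 0 0 0 0; -0.3 0.6 0 -0.01 -0.03 0.005; -0.4 0.75 0 -0.02 -0.06 0.01; -0.5 0.9 0 -0.03 -0.09 0.02; -0.5 0.9 0 -0.03 -0.09 0.02")

```text
clock: 5.55
tcp_pos: [0.5065, 0.1614, 0.4134]
orientation: [0.121, 0.788, 0.597, 0.09]
ft_force: [0.4, -0.3, -2.9]
opening: 0.317
```

Run:
```python
from pl import *
delta(tinpose([.616,.282,.0855],-14,.10))
```

```text
t 5.55 shift [-0.327  0.812 -0.08 ] turn [-0.0168 -0.069   0.0084] joints [ 0.3561  0.1367 -0.1321  1.0554 -0.1793  2.1785] F [ 0.3739 -0.3434 -2.8686] op 0.3167523342683551
```

Request:
send_rows(moves="-0.08 0.2 -0.02 -0.004 -0.017 0.002; -0.16 0.4 -0.04 -0.008 -0.034 0.004; -0.24 0.6 -0.06 -0.013 -0.052 0.006; -0.327 0.81 -0.08 -0.017 -0.069 0.008; -0.327 0.81 -0.08 -0.017 -0.069 0.008; -0.327 0.81 -0.08 -0.017 -0.069 0.008; -0.327 0.81 -0.08 -0.017 -0.069 0.008")

```text
clock: 6.25
tcp_pos: [0.4415, 0.3226, 0.3968]
orientation: [0.205, 0.763, 0.592, 0.16]
ft_force: [0.5, 0.1, -2.4]
opening: 0.317
```

Run:
```python
from m import *
from pl import *
delta(tinpose([.616,.282,.0855],-14,.10))
I,D,K,E=snap("wrist","pics/w3.png");W=world(D,K,E);np.savez('w3.npz',I=I,D=D,K=K,E=E)
c,n,x,y,uv,px,rr,cc,idx=tin(W,I)
print(np.percentile(px.mean(1)[rr],[5,25,50,75,95]))
```

```text
t 6.25 shift [-0.0018  0.0057  0.0031] turn [ 0.0005 -0.0004  0.0007] joints [ 0.7403  0.144  -0.2038  0.9143 -0.4326  2.4929] F [ 0.5031  0.1012 -2.3598] op 0.3170834616389121
lid plane 2032 c [0.6196 0.3036 0.0836] n [-0.4832  0.139   0.8644] tilt 30.185131035366325 yaw -16.04526816927437
lid circle r 42.285255432128906 centre [0.6151 0.284  0.0842]
[150.9    222.6667 228.6667 239.     250.3333]
```

View pics/w3.png

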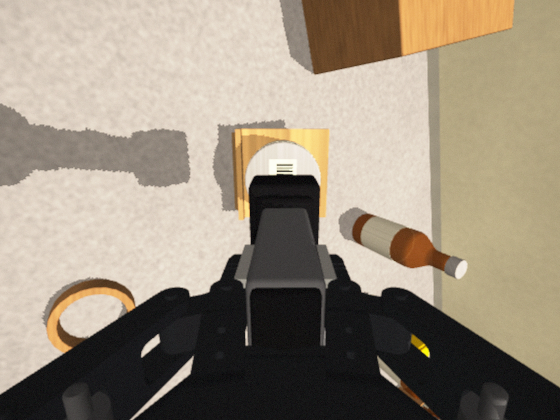

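Run:
```python
from m import *
for n,f in (("scene","scene0"),("top","top0"),("wrist","w3")):
    z=np.load(f+".npz");I=z['I'];W=world(z['D'],z['K'],z['E'])
    near=np.hypot(W[...,0]-.632,W[...,1]-.28)<.1
    yaw=-14.2
    # in-lid-frame coordinates for nominal frame
    Rm=(R.from_euler('z',yaw,degrees=True)*R.from_euler('y',-30,degrees=True)).as_matrix()
    L=(W-np.array([.616,.282,.0855]))@Rm*1000
    lid=near&(np.abs(L[...,2])<4)&(np.hypot(L[...,0],L[...,1])<46)
    print(n,'lid h',np.median(L[lid][:,2]))
    hsv=cv2.cvtColor(I,cv2.COLOR_RGB2HSV).astype(int)
    wood=near&(hsv[...,0]<25)&(hsv[...,1]>60)&(L[...,2]<-20)&(L[...,2]>-48)&(np.abs(L[...,0])<75)&(np.abs(L[...,1])<75)
    if wood.sum()>20:
        P=L[wood]; h=np.median(P[:,2]); P=P[np.abs(P[:,2]-h)<4]
        r=cv2.minAreaRect(P[:,:2].astype(np.float32)); print(' wood h',h,len(P),r)
    # label: erode-free: bright & low sat compared to lid median
    g=I.astype(float).mean(2); m=near&(np.hypot(L[...,0],L[...,1])<34)&(np.abs(L[...,2])<5)
    # closing bars: label = outlier from lid median colour
    med=np.median(I[lid],0); dd=np.abs(I-med).sum(2); k=(m&(dd>40)).astype(np.uint8)
    k=cv2.morphologyEx(k,cv2.MORPH_CLOSE,np.ones((5,5)))
    nn,lab,st,ce=cv2.connectedComponentsWithStats(k)
    j=1+np.argmax(st[1:,4]); Q=L[(lab==j)][:,:2].astype(np.float32)
    print(' lidcol',med,'label',len(Q),cv2.minAreaRect(Q),'mean',Q.mean(0))
    u,v=np.nonzero(lab==j); 
    cv2.imwrite(f"pics/m_{n}.png",k*255)
    # circle fit of lid boundary
    A=L[lid][:,:2]; hull=cv2.convexHull(A.astype(np.float32))[:,0]
    from scipy.optimize import least_squares
    s=least_squares(lambda p:np.hypot(hull[:,0]-p[0],hull[:,1]-p[1])-p[2],[0,0,42],loss='soft_l1');print(' circle',s.x)
```

```text
scene lid h 0.17672940199753584
 wood h -37.99764855146093 419 ((3.4480857849121094, -0.5728797912597656), (113.65913391113281, 109.15471649169922), 88.5188217163086)
 lidcol [109. 102.  91.] label 72 ((-1.7475433349609375, 3.943479537963867), (51.50868606567383, 34.08047866821289), 87.5129165649414) mean [-2.0753  3.1078]
 circle [ 1.3332 -1.4072 42.0479]
top lid h 0.43352552520328885
 wood h -37.47461644539448 853 ((-0.3998908996582031, 1.3163833618164062), (111.9164047241211, 106.85346221923828), 89.66560363769531)
 lidcol [142. 138. 130.] label 298 ((-2.609395980834961, 1.6392288208007812), (50.16317367553711, 29.88409996032715), 80.54540252685547) mean [nan nan]
 circle [-2.3755  0.7874 42.3487]
wrist lid h -0.7649109869630072
 wood h -38.87879022059811 2465 ((-1.1217002868652344, 1.4210357666015625), (109.83856201171875, 109.08753204345703), 89.8168716430664)
 lidcol [237. 230. 217.] label 468 ((0.03896331787109375, 17.943740844726562), (60.86887741088867, 19.88906478881836), 0.16072779893875122) mean [nan nan]
 circle [-1.6887  1.3506 42.0997]
```

The wrist view shows the tin at (283,175), its label partly hidden behind the scanner, and the stand's edges parallel to the hood. The camera biases cancel to about 1 mm: the scene camera reads +x/−y and the top camera the opposite, for both the dock and the tin. I approach to a 15 mm gap.

```bash
cat >> pl.py <<'E'
Rl=(R.from_euler('z',-14.2,degrees=True)*R.from_euler('y',-30,degrees=True)).as_matrix()
C=np.array([.616,.282,.0855])+Rl@[-.0012,.0005,-.0002]
def st():
    S=cur();l=Rl.T@(S[:3,3]-.008*S[:3,2]-C)*1000;s=telemetry.sense()
    print('lip in label frame mm',l,'rot deg',np.degrees(R.from_matrix(Rl.T@S[:3,:3]).as_rotvec()),'Fn',Rl.T@np.array(s['ft_force']))
E
python3 - <<'E'
from pl import *
st();delta(tinpose(C,-14.2,.04));delta(tinpose(C,-14.2,.015))
E
```

```text
lip in label frame mm [ 1.6093 -2.5706 99.4389] rot deg [-0.0499  0.0335  0.0704] Fn [-1.1254 -0.5141 -2.2823]
 t 6.3 shift [ 0.1395 -0.0232 -0.2618] turn [ 0.0004 -0.0003 -0.0002] joints [ 0.7398  0.1437 -0.2036  0.9143 -0.4328  2.4929] F [ 0.0353 -0.5392 -2.5392] op 0.3196062988866055
 t 6.3 shift [ 0.2001 -0.0385 -0.37  ] turn [ 0.0004 -0.0003 -0.0002] joints [ 0.7398  0.1437 -0.2036  0.9143 -0.4328  2.4929] F [ 0.0353 -0.5392 -2.5392] op 0.3196062988866055
```

Request:
send_rows(moves="0.04 0 -0.07 0 0 0; 0.09 -0.01 -0.16 0 0 0; 0.14 -0.023 -0.26 0 0 0; 0.17 -0.03 -0.315 0 0 0; 0.2 -0.038 -0.37 0 0 0; 0.2 -0.038 -0.37 0 0 0; 0.2 -0.038 -0.37 0 0 0; 0.2 -0.038 -0.37 0 0 0")

```text
clock: 7.1
tcp_pos: [0.4817, 0.315, 0.3239]
orientation: [0.205, 0.763, 0.592, 0.16]
ft_force: [0.9, 0.1, -1.7]
opening: 0.316
```

Run:
```python
from pl import *
st();delta(tinpose(C,-14.2,.002));delta(tinpose(C,-14.2,.0))
for n in ("scene","top","wrist"):
    I,D,K,E=snap(n)
    if n=="scene": cv2.imwrite("pics/s4.png",cv2.resize(I[130:250,330:470,::-1],None,fx=5,fy=5,interpolation=2))
    if n=="top": cv2.imwrite("pics/t4.png",cv2.resize(I[100:220,90:230,::-1],None,fx=5,fy=5,interpolation=2))
    for t in ("lip_face","scanner","tin_seat"):
        for r in finder.tip_of(n,t):
            w=tw(E,r["at"]);print(n,t,r["confidence"],w,Rl.T@(w-C)*1000)
```

```text
lip in label frame mm [ 0.4251  0.3268 15.8492] rot deg [ 0.0021 -0.0075  0.0458] Fn [-0.0908  0.3313 -1.8731]
 t 7.1 shift [ 0.0315 -0.0096 -0.061 ] turn [ 0.0001  0.     -0.0002] joints [ 0.6785  0.2276 -0.2938  0.7128 -0.4133  2.4291] F [ 0.9129  0.1107 -1.6675] op 0.3160944697250569
 t 7.1 shift [ 0.0364 -0.0108 -0.0696] turn [ 0.0001  0.     -0.0002] joints [ 0.6785  0.2276 -0.2938  0.7128 -0.4133  2.4291] F [ 0.9129  0.1107 -1.6675] op 0.3160944697250569
scene lip_face 0.49 [0.6122 0.2825 0.1021] [ 6.2154 -0.9728 16.4322]
scene scanner 0.84 [ 0.4654 -0.0566  0.009 ] [ -91.5296 -365.6995  -34.6084]
scene scanner 0.71 [ 0.7586 -0.0535  0.0089] [ 153.9276 -290.7748 -176.3722]
scene scanner 0.67 [0.6074 0.285  0.1113] [ 6.2607  0.3251 27.0808]
scene tin_seat 0.94 [0.635  0.276  0.0493] [  0.3163  -1.7093 -41.0697]
top lip_face 0.47 [0.6323 0.2808 0.052 ] [ -1.6081   2.3624 -36.8475]
top lip_face 0.18 [ 0.7821 -0.1722  0.0003] [ 194.566  -400.0536 -209.8388]
top scanner 0.91 [ 0.7591 -0.0539  0.0097] [ 154.8316 -290.9979 -175.9971]
top scanner 0.77 [ 0.4616 -0.0587  0.0053] [ -96.1312 -368.6904  -36.163 ]
top scanner 0.66 [0.6036 0.2847 0.1025] [-1.2768 -0.9038 21.2886]
top tin_seat 0.59 [0.6346 0.2793 0.0497] [ -0.4923   1.4498 -40.1539]
wrist scanner 0.78 [0.6019 0.2863 0.1045] [-2.0372  0.2629 23.9936]
```

View pics/s4.png

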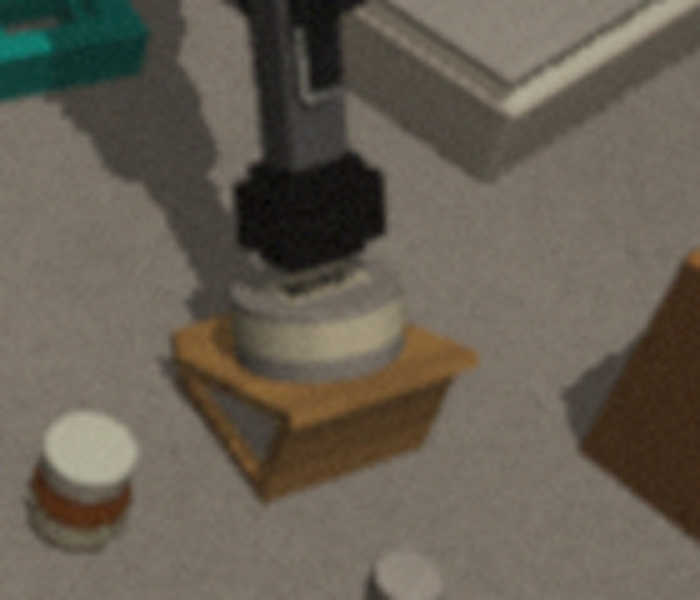

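The scene crop shows the lip hovering square above the label, at crop (310,280). Now a slow press.

Request:
send_rows(moves="0.01 -0.003 -0.02 0 0 0; 0.02 -0.006 -0.04 0 0 0; 0.031 -0.01 -0.061 0 0 0; 0.031 -0.01 -0.061 0 0 0; 0.031 -0.01 -0.061 0 0 0")

```text
clock: 8.2
tcp_pos: [0.4879, 0.3127, 0.3106]
orientation: [0.205, 0.763, 0.592, 0.16]
ft_force: [0.3, 0.2, -2.9]
opening: 0.317
```

Run:
```python
from pl import *
st();delta(tinpose(C,-14.2,-.001));delta(tinpose(C,-14.2,-.004))
```

```text
lip in label frame mm [-0.7695 -0.7059  1.0544] rot deg [-0.068   0.0477  0.0678] Fn [-1.2068  0.2477 -2.6843]
 t 8.2 shift [ 0.0078  0.0001 -0.0075] turn [ 0.0004 -0.0004 -0.0001] joints [ 0.6679  0.2439 -0.3084  0.6792 -0.4099  2.4185] F [ 0.3487  0.1673 -2.9281] op 0.3174843410413059
 t 8.2 shift [ 0.0151 -0.0018 -0.0205] turn [ 0.0004 -0.0004 -0.0001] joints [ 0.6679  0.2439 -0.3084  0.6792 -0.4099  2.4185] F [ 0.3487  0.1673 -2.9281] op 0.3174843410413059
```

Request:
send_rows(moves="0.005 0 -0.004 0 0 0; 0.0078 0 -0.0075 0 0 0; 0.01 -0.0005 -0.012 0 0 0; 0.01 -0.0005 -0.012 0 0 0")

```text
clock: 8.6
tcp_pos: [0.4899, 0.3126, 0.3082]
orientation: [0.205, 0.763, 0.592, 0.16]
ft_force: [-4.7, -0.8, 1.8]
opening: 0.32
```

Run:
```python
from pl import *
for i in range(3): st(); imaging.read_camera("scene")
delta(tinpose(C,-14.2,-.004))
```

```text
lip in label frame mm [-0.3367 -0.3444 -2.0195] rot deg [-0.0717  0.0497  0.0725] Fn [-2.848  -1.9178  3.7765]
lip in label frame mm [-0.3606 -0.3494 -1.9833] rot deg [-0.0711  0.0519  0.0749] Fn [-2.5267 -1.5635  3.501 ]
lip in label frame mm [-0.3526 -0.3232 -1.9737] rot deg [-0.0698  0.0513  0.0746] Fn [-3.8756 -1.5229  2.4119]
 t 8.75 shift [ 0.0055 -0.0013 -0.0085] turn [ 0.0005 -0.0004 -0.0002] joints [ 0.6655  0.2484 -0.309   0.6732 -0.4091  2.416 ] F [-4.3618 -0.2311 -0.129 ] op 0.3196476614106447
```

Request:
send_rows(moves="0.0018 -0.0004 -0.003 0 0 0; 0.0036 -0.0009 -0.0064 0 0 0; 0.0036 -0.0009 -0.0064 0 0 0")

```text
clock: 9.05
tcp_pos: [0.4906, 0.3124, 0.3069]
orientation: [0.205, 0.763, 0.592, 0.16]
ft_force: [-4.9, -0.5, 1.8]
opening: 0.323
```

Run:
```python
from pl import *
for i in range(5): st(); I,D=imaging.read_camera("scene")
cv2.imwrite("pics/s5.png",cv2.resize(I[130:250,330:470,::-1],None,fx=5,fy=5,interpolation=2))
```

```text
lip in label frame mm [-0.3122 -0.3359 -3.495 ] rot deg [-0.0696  0.0487  0.0729] Fn [-3.1727 -1.6495  3.8688]
lip in label frame mm [-0.371  -0.3662 -3.4791] rot deg [-0.0731  0.055   0.0732] Fn [-2.7659 -0.5595  3.0988]
lip in label frame mm [-0.3456 -0.3422 -3.4273] rot deg [-0.0697  0.052   0.0728] Fn [-3.2818 -1.2601  3.7856]
lip in label frame mm [-0.3457 -0.3363 -3.4067] rot deg [-0.068   0.0517  0.073 ] Fn [-3.0827 -1.5069  4.34  ]
lip in label frame mm [-0.3457 -0.3524 -3.4232] rot deg [-0.0703  0.0531  0.0741] Fn [-2.797  -1.0254  3.748 ]
```

Request:
send_rows(moves="0.0012 -0.0003 -0.002 0 0 0; 0.0024 -0.0006 -0.0043 0 0 0; 0.0024 -0.0006 -0.0043 0 0 0; 0.0024 -0.0006 -0.0043 0 0 0; 0.0024 -0.0006 -0.0043 0 0 0; 0.0024 -0.0006 -0.0043 0 0 0; 0.0024 -0.0006 -0.0043 0 0 0; 0.0024 -0.0006 -0.0043 0 0 0")

```text
clock: 10.1
tcp_pos: [0.491, 0.3123, 0.3062]
orientation: [0.205, 0.763, 0.592, 0.16]
ft_force: [-6.2, -0.7, 2.3]
opening: 0.319
```

Run:
```python
from pl import *
for i in range(5): st(); I,D=imaging.read_camera("scene")
cv2.imwrite("pics/s5.png",cv2.resize(I[130:250,330:470,::-1],None,fx=5,fy=5,interpolation=2))
```

```text
lip in label frame mm [-0.3701 -0.3134 -4.352 ] rot deg [-0.0663  0.053   0.0782] Fn [-3.871  -2.2237  4.9   ]
lip in label frame mm [-0.3425 -0.3082 -4.3627] rot deg [-0.0647  0.0516  0.074 ] Fn [-3.5201 -1.0851  4.3785]
lip in label frame mm [-0.2893 -0.2976 -4.356 ] rot deg [-0.0648  0.048   0.0727] Fn [-3.6415 -0.8821  4.2811]
lip in label frame mm [-0.3186 -0.2905 -4.343 ] rot deg [-0.0646  0.0489  0.0749] Fn [-3.8195 -2.5025  4.2376]
lip in label frame mm [-0.3422 -0.3174 -4.3469] rot deg [-0.0659  0.0502  0.076 ] Fn [-3.3368 -2.5139  4.7553]
```

View pics/s5.png

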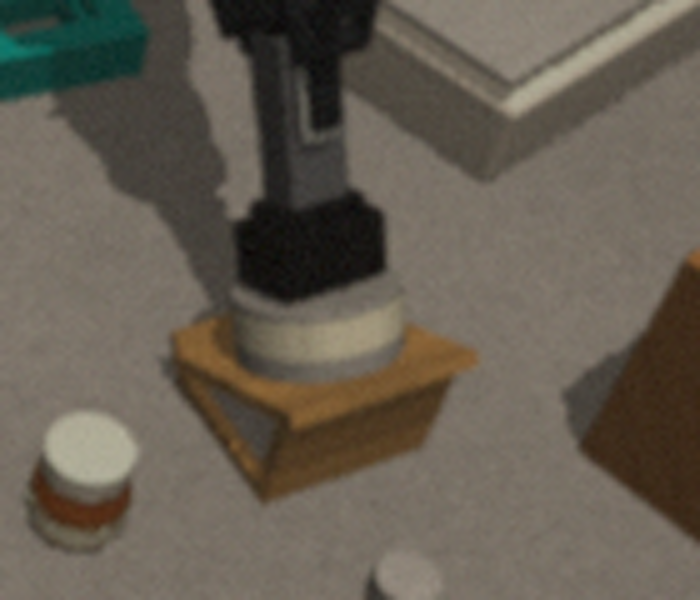

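The lip is flush on the lid. The net normal force is about 6.6 N and the lip is about 4.5–5 mm in. I hold.

Request:
send_rows(moves="0 0 0 0 0 0; 0 0 0 0 0 0; 0 0 0 0 0 0; 0 0 0 0 0 0; 0 0 0 0 0 0; 0 0 0 0 0 0; 0 0 0 0 0 0; 0 0 0 0 0 0")

```text
clock: 11.15
tcp_pos: [0.491, 0.3123, 0.3062]
orientation: [0.205, 0.763, 0.592, 0.16]
ft_force: [-5.7, -0.9, 2.5]
opening: 0.319
```

Request:
send_rows(moves="0 0 0 0 0 0; 0 0 0 0 0 0; 0 0 0 0 0 0; 0 0 0 0 0 0; 0 0 0 0 0 0; 0 0 0 0 0 0; 0 0 0 0 0 0; 0 0 0 0 0 0")

```text
clock: 11.95
tcp_pos: [0.4909, 0.3123, 0.3062]
orientation: [0.205, 0.763, 0.592, 0.16]
ft_force: [-5.3, -0.6, 2.5]
opening: 0.326
```

Run:
```python
from pl import *
st();delta(tinpose(C,-14.2,.10))
```

```text
lip in label frame mm [-0.3627 -0.2905 -4.2777] rot deg [-0.0628  0.0514  0.0788] Fn [-3.0728 -1.861   4.7099]
 t 11.95 shift [-0.2522  0.0638  0.4518] turn [ 0.0004 -0.0004 -0.0002] joints [ 0.6638  0.2512 -0.3109  0.6677 -0.4084  2.4141] F [-5.3193 -0.5737  2.5425] op 0.3256164485365073
```

Request:
send_rows(moves="-0.012 0.003 0.022 0 0 0; -0.025 0.006 0.045 0 0 0; -0.06 0.015 0.11 0 0 0; -0.12 0.03 0.22 0 0 0; -0.18 0.045 0.33 0 0 0; -0.25 0.064 0.45 0 0 0; -0.25 0.064 0.45 0 0 0")

```text
clock: 12.65
tcp_pos: [0.4404, 0.326, 0.3999]
orientation: [0.205, 0.763, 0.592, 0.162]
ft_force: [0.6, -0.5, -2.4]
opening: 0.321
```

Run:
```python
from pl import *
T=Tg.copy();T[2,3]+=.14;delta(T)
```

```text
t 12.65 shift [ 0.846  -1.7362  0.0705] turn [ 0.0474  0.1605 -0.0285] joints [ 0.7466  0.1439 -0.1968  0.9186 -0.4345  2.4991] F [ 0.5781 -0.469  -2.4039] op 0.3206583198874663
```

Request:
send_rows(moves="0.08 -0.18 0.03 0.005 0.018 -0.003; 0.16 -0.36 0.07 0.01 0.036 -0.006; 0.24 -0.54 0.07 0.015 0.054 -0.009; 0.32 -0.72 0.07 0.02 0.07 -0.012; 0.42 -0.88 0.07 0.024 0.085 -0.015; 0.42 -0.88 0.07 0.024 0.085 -0.015")

```text
clock: 13.25
tcp_pos: [0.5265, 0.1463, 0.4129]
orientation: [0.099, 0.8, 0.587, 0.075]
ft_force: [-0.4, -0.5, -2.4]
opening: 0.324
```

Run:
```python
from pl import *
T=Tg.copy();T[2,3]+=.14;delta(T)
```

```text
t 13.25 shift [ 0.4157 -0.8379  0.0054] turn [ 0.0238  0.0748 -0.0122] joints [ 0.307   0.1881 -0.0633  1.111  -0.1387  2.1673] F [-0.4176 -0.5144 -2.417 ] op 0.32434469686854905
```

Request:
send_rows(moves="0.1 -0.2 0 0.006 0.019 -0.003; 0.2 -0.4 0 0.012 0.038 -0.006; 0.3 -0.6 0 0.018 0.057 -0.009; 0.416 -0.838 0.005 0.024 0.075 -0.012; 0.416 -0.838 0.005 0.024 0.075 -0.012; 0.416 -0.838 0.005 0.024 0.075 -0.012; 0.416 -0.838 0.005 0.024 0.075 -0.012")

```text
clock: 13.95
tcp_pos: [0.6096, -0.0205, 0.4135]
orientation: [0.001, 0.817, 0.577, 0.001]
ft_force: [-0.3, 0.5, -1.8]
opening: 0.318
```

Run:
```python
from m import *
from pl import *
T=Tg.copy();T[2,3]+=.14;delta(T)
T=Tg.copy();T[2,3]+=.025;delta(T)
S=cur();print('scanner assumed',S[:3,3],np.degrees(R.from_matrix(S[:3,:3]).as_rotvec()))
# check of handle and hood in hand vs before (slip): compare with w2 
I,D,K,E=snap("wrist","pics/w6.png")
a=cv2.imread("pics/w2.png");b=I[:,:,::-1]
cv2.imwrite("pics/w6c.png",np.hstack([a[120:380,200:370],b[120:380,200:370]]).repeat(2,0).repeat(2,1))
for n in("scene","top"):
    I,D,K,E=snap(n);W=world(D,K,E)
    d=np.hypot(W[...,0]-.61,W[...,1]+.02)<.08
    rect(W[d&(W[...,2]>.027)&(W[...,2]<.04)],'dock')
    rect(W[d&(W[...,2]>.16)&(W[...,2]<.205)],'hood')
```

```text
t 13.95 shift [ 0.0003 -0.0036  0.0023] turn [-0.0002 -0.0001 -0.0004] joints [-0.0337  0.4487  0.3168  1.4362  0.0003  1.8785] F [-0.336   0.4555 -1.792 ] op 0.31751720527978505
 t 13.95 shift [ 0.0003 -0.0036 -0.5727] turn [-0.0002 -0.0001 -0.0004] joints [-0.0337  0.4487  0.3168  1.4362  0.0003  1.8785] F [-0.336   0.4555 -1.792 ] op 0.31751720527978505
scanner assumed [ 0.6098 -0.0186  0.1615] [  0.0378   0.0277 -19.325 ]
dock 1293 c [610.9273 -21.0919] size [111.2397 102.2885] long-dir deg 70.04485 z 0.034195004652003314
hood 513 c [611.9221 -21.202 ] size [59.286  46.8693] long-dir deg 71.35011 z 0.19143356948314016
dock 0 c [0. 0.] size [0. 0.] long-dir deg 0.0 z nan
hood 0 c [0. 0.] size [0. 0.] long-dir deg 0.0 z nan
  return _methods._mean(a, axis=axis, dtype=dtype,
  ret = ret.dtype.type(ret / rcount)
```

View pics/w6c.png

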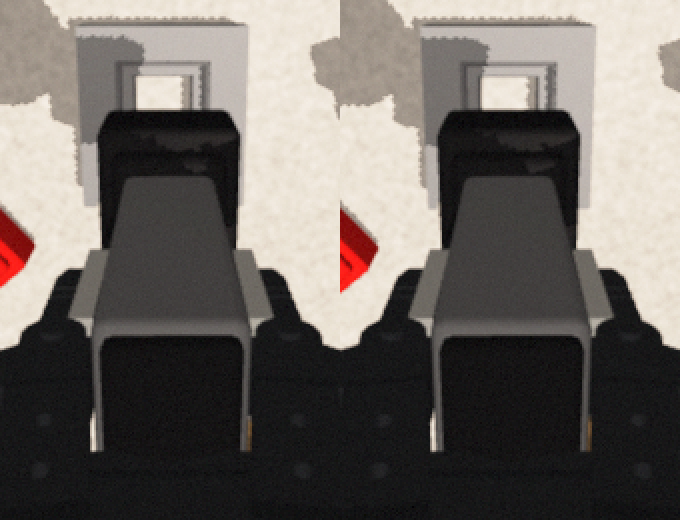

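The side-by-side view shows no slip in the hand: hood and handle sit as they did after the lift. I lower to just above the pocket, 25 mm above the seat.

Request:
send_rows(moves="0 -0.0036 -0.12 0 0 0; 0 -0.0036 -0.26 0 0 0; 0 -0.0036 -0.4 0 0 0; 0 -0.0036 -0.5 0 0 0; 0 -0.0036 -0.57 0 0 0; 0 -0.0036 -0.57 0 0 0; 0 -0.0036 -0.57 0 0 0")

```text
clock: 14.8
tcp_pos: [0.6091, -0.0201, 0.3012]
orientation: [0.001, 0.816, 0.578, 0.002]
ft_force: [0.5, -0.6, -2.1]
opening: 0.322
```

Run:
```python
from pl import *
delta(Tg)
```

```text
t 14.8 shift [ 0.0027 -0.0056 -0.136 ] turn [-0.0002  0.0003 -0.001 ] joints [-0.0331  0.4715  0.0679  1.163   0.0002  1.8771] F [ 0.4501 -0.6095 -2.136 ] op 0.3223007504413911
```

Request:
send_rows(moves="0.0027 -0.0056 -0.02 0 0 -0.001; 0.0027 -0.0056 -0.04 0 0 -0.001; 0.0027 -0.0056 -0.06 0 0 -0.001; 0.0027 -0.0056 -0.06 0 0 -0.001")

```text
clock: 15.2
tcp_pos: [0.6095, -0.0213, 0.2886]
orientation: [0.001, 0.817, 0.576, 0.001]
ft_force: [-2.0, 0.5, -2.2]
opening: 0.325
```

Run:
```python
from pl import *
delta(Tg)
```

```text
t 15.2 shift [ 0.0008  0.0001 -0.0732] turn [-0.0002  0.0001 -0.    ] joints [-0.0349  0.4794  0.0477  1.1357  0.0002  1.8785] F [-2.0213  0.4726 -2.1786] op 0.32451373070830414
```

Request:
send_rows(moves="0.0008 0 -0.015 0 0 0; 0.0008 0 -0.03 0 0 0; 0.0008 0 -0.045 0 0 0; 0.0008 0 -0.058 0 0 0; 0.0008 0 -0.068 0 0 0; 0.0008 0 -0.073 0 0 0; 0.0008 0 -0.073 0 0 0; 0.0008 0 -0.073 0 0 0")

```text
clock: 16.0
tcp_pos: [0.6097, -0.0213, 0.274]
orientation: [0.001, 0.817, 0.576, 0.001]
ft_force: [0.3, 0.1, -2.8]
opening: 0.319
```

Run:
```python
from pl import *
delta(Tg)
```

```text
t 16.0 shift [-0.      0.     -0.0003] turn [-0.0002  0.0001 -0.    ] joints [-0.0349  0.4882  0.0237  1.1028  0.0002  1.8785] F [ 0.3397  0.0747 -2.8117] op 0.3192698562659293
```

Request:
send_rows(moves="0 0 -0.004 0 0 0; 0 0 -0.008 0 0 0; 0 0 -0.008 0 0 0")

```text
clock: 16.3
tcp_pos: [0.6096, -0.0212, 0.2739]
orientation: [0.001, 0.817, 0.576, 0.002]
ft_force: [-8.9, 1.4, 17.9]
opening: 0.324
```

The scanner is firmly seated: 18 N upward, with no further travel. I release.

Request:
send_rows(moves="0 0 0 0 0 0; 0 0 0 0 0 0; 0 0 0 0 0 0; 0 0 0 0 0 0; 0 0 0 0 0 0; 0 0 0 0 0 0; 0 0 0 0 0 0; 0 0 0 0 0 0", claw=1)

```text
clock: 17.1
tcp_pos: [0.6096, -0.0212, 0.2739]
orientation: [0.001, 0.817, 0.576, 0.002]
ft_force: [0.5, 0.3, -0.2]
opening: 0.998
```

Request:
send_rows(moves="0 0 0.03 0 0 0; 0 0 0.1 0 0 0; 0 0 0.25 0 0 0; 0 0 0.4 0 0 0; 0 0 0.55 0 0 0; 0 0 0.73 0 0 0; 0 0 0.73 0 0 0")

```text
clock: 17.8
tcp_pos: [0.61, -0.0212, 0.4252]
orientation: [0.003, 0.817, 0.576, 0.005]
ft_force: [0.9, -0.7, 0.2]
opening: 0.996
```

Run:
```python
from m import *
I,D,K,E=snap("wrist","pics/w8.png");W=world(D,K,E)
d=np.hypot(W[...,0]-.61,W[...,1]+.02)<.09
rect(W[d&(W[...,2]>.027)&(W[...,2]<.04)],'dock')
rect(W[d&(W[...,2]>.145)&(W[...,2]<.175)],'cap')
rect(W[d&(W[...,2]>.05)&(W[...,2]<.066)],'hoodtop')
I,D,K,E=snap("scene","pics/s8.png")
cv2.imwrite("pics/s8c.png",cv2.resize(I[90:360,90:480,::-1],None,fx=2,fy=2))
```

```text
dock 4626 c [610.2784 -19.468 ] size [110.2269 100.1841] long-dir deg 70.46469 z 0.03265043910953777
cap 1305 c [611.8572 -18.8077] size [32.9388 27.8508] long-dir deg 69.65406 z 0.15637049233148764
hoodtop 782 c [611.9043 -18.8342] size [58.8443 45.6843] long-dir deg 70.691216 z 0.0567818116248833
```

View pics/s8c.png

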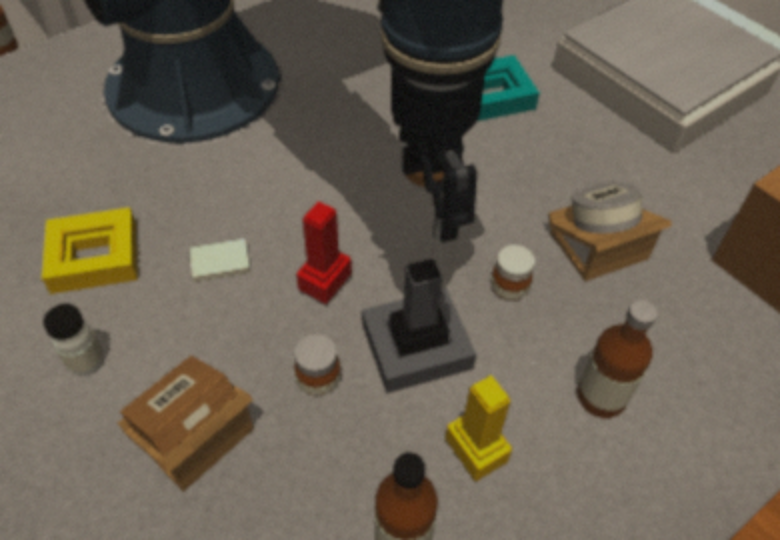

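The scanner stands upright in the dock, at crop (420,310), with cap and hood heights the same as at the start. Everything else is where it stood.

```bash
python3 -c "
from h import *
print(order.sign_off())"
```

```text
the job is handed in; nothing more can be done
None
```

The scanner has read the round tin's label and is back upright in its grey dock, released. I handed the job in at about 18 s of the 69 s allowed. The sign-off gives no verdict, so what follows rests on my own measurements.

- **Scan:** By the arm's pose, the lip sat within about 0.5 mm and 0.2° of my estimate of the label's middle. That estimate is good to 1–2 mm, because the cameras disagreed by up to about 3 mm. I held it still there for about 2.6 s with a net pressing force of roughly 6.6 N. That puts the lip about 4.5–5 mm in out of 6 mm; the lip's travel was worked out from force and position, as it cannot be read directly.
- **Docking:** On the way down the wrist force only turned upward when I pushed slightly further. It then read 18 N with no more travel, so the scanner was on the ledge.
- **Last checks:** The cap and hood heights measure 156.4 and 56.8 mm, the same as at the start. The scanner's position is about 2 mm different from the start, which is within the pocket's play. The last scene picture shows the jars, bottles and other things it covers in place. The arm hid the tape roll and part of the turquoise dock there, so I could not check those.

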